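# Find and release the latched key on the bench switch box

### The arm

A 6-joint arm with a two-finger parallel gripper is mounted at the origin on the work surface. World frame = base frame: x ahead of the robot, y to its left, z up, the work surface at z = 0. Lengths are in mm, angles in rad, forces in N, time in s.
With the tool pointing down it reaches from about 350 to 775 mm from the base axis. Payload 7.3 kg.
Tool frame: the origin (TCP) lies on the centre line of the jaws, within the pads' length; the fingertips stand 22 mm ahead of it and the grasp point (between the pads) lies 3 mm ahead of it; z points along the fingers, y is the direction in which the jaws open and shut (so a half turn about z gives the same grasp; the last joint's range is limited). The gripper opens to 92 mm and grips with 3 to 60 N. Pads are 19 mm wide; open, the fingers measure 130 mm over their backs; the gripper's body (75 mm by 190 mm) begins 47 mm behind the grasp point.
Start: joints at [-1.405, 0.342, 1.524, -0, 1.275, -0.146], TCP at [161.078, -499.697, 248.741] pointing down, gripper open.
Joint ranges: [-2.53, 2.53], [-0.77, 2.02], [0.04, 2.7], [-1, 4.14], [0.28, 2.66], [-3.11, 3.11]. Speed limits (rad/s): [2.57, 2.57, 3.14, 3.14, 3.14, 3.14].

### API

Orientations are given as [roll, pitch, yaw] about the fixed x, y, z axes, in that order (R = Rz(yaw) Ry(pitch) Rx(roll)).
In Python, from plant import get_obs, capture, close_job gives the robot as it stands.
- The arm moves only by the tool carry_out, never from a script. Its arguments are lists of equal length, an entry for each row: "xyz": the shift along the tool's x, y, z scaled (see below), a list of three; "dr": the turn, a rotation vector about the tool's x, y, z scaled (see below), a list of three. A call has 1 to 8 rows; each row shifts and turns the commanded pose from where the row before left it, along the tool's axes as they then stand; what a row does not reach is not made up. The controller multiplies each number of a shift by 0.06 m and each number of a turn by 8 degrees. A row lasts 1/8 s, in which the tool goes at most 62.5 mm and 10.7 degrees, less where a joint would pass 70% of its speed; a pose out of reach is approached as far as the arm can. A call with a number of a shift or a turn outside -1 to 1 is refused whole. A call with a gripper value outside its range is refused whole. "gripper" is the gripper's target within -1 to 1 (fully open at 1, half-way at 0, shut at -1), set as the call begins (left out, the last holds). The fingers move at their own pace and stop on an object; the grip force is fixed at half the most. Time passes only in rows, so rows that do not move let the fingers close. It gives the time, the measured TCP pose, the force and the opening at its end, in the units of the state.
- get_obs(): the state, without advancing time (a new reading comes with each control period).
- capture(name): name is "scene" or "top" or "wrist"; returns a dict with "image" (420x560x3 uint8, blue, green, red), "fx", "fy", "cx", "cy" (pixels), "D" ([k1, k2, p1, p2, k3] as OpenCV has them; the pictures are not rectified), "pose" (4x4, takes a point from camera to world coordinates). Camera axes: x right, y up, looking along -z (the intrinsics and any distortion apply to the point x, -y, -z); pixel columns grow to the right and rows downward; lengths in mm; the calibration is good to about 2 mm. A picture is of the moment at which its call begins. There is no depth.
- close_job(): hands the job in, once; it reports no verdict.
The state is a dict: "time": time; "joint_positions": joint angles; "dq": joint speeds; "tau": joint torques, N m; "tool_pos": TCP position; "tcp_rot": TCP orientation; "contact_force": force on the tool from outside, world axes, zero at the start; "moment": the same for the moment, N m; "grip_width": finger opening in mm.
Only numpy, scipy, OpenCV 4.12 (cv2) and the standard library are available. Lean on these libraries where they do the work, as an engineer would, in place of code of your own. Each camera call takes 0.05 s, during which the arm holds its last target.

### The job

One of the four identical keys on the repair bench's switch box has been left latched down. Tap all four lightly with a fingertip, one after the other, starting with the key next to the round dial and going along the row, to feel which one sits lower; only then press that key down until it lets go and springs up level with the rest. Do not press in any of the other three, pick nothing up, and leave the loose things around the box where they are.

Things in the scene. Friction and masses are not known exactly. Their poses are not given: they have to be found in the camera images.
- switch_box: grey switch box fixed to the bench: 120 mm deep (x), 290 wide (y), flat top 50 mm above the bench. Origin: centre of its underside, at bench height; x points away from the robot, y to the robot's left, turned up to 0.35 rad. On top: a fixed dial (38 mm across, 14 high) at y = +113 mm, then four identical keys at y = +49, +3, -43, -89 mm, all at x = -15 mm; flat white sockets behind them
- key_1: the key next to the dial (robot's left). Each key is a flat cap 32 mm (x) by 28 mm (y), as grey as the others; the origin is the centre of its top face and moves with it. Up, the top is 68 mm above the bench. A key slides straight down 10 mm at most, against a spring: 1.5 N starts it, plus 0.5 N per mm
- key_2: the key second from the dial; same size and origin as key_1. One of the four keys, a different one each time, is latched: it rests 4 mm lower (top 64 mm above the bench) and takes about 3.5 N to start moving
- key_3: the key third from the dial; same size and origin as key_1. A latched key lets go once pressed to about 7.5 mm below the up level (some 5.5 N) or deeper, and springs up when the finger leaves; pressed less, it stays latched
- key_4: the key last, farthest from the dial; same size and origin as key_1. A key that is not latched just springs back; pushed down less than 6 mm it counts as tapped, more than 7 mm as pressed in
- screwdriver: bystander, loose, to be left alone: a screwdriver, 170 mm long, black handle, lying flat on the bench in front of the box; origin under its middle
- brush: bystander, loose, to be left alone: a wooden cleaning brush, 160 mm long, lying flat on the bench behind the box; origin under its middle
- bit_block: bystander, loose, to be left alone: a black block with a set of steel bits, 50 x 90 mm, 40 mm high, on the bench beyond the right end of the box; origin at the centre of its underside
- screw_dish: bystander, loose, to be left alone: a round aluminium dish, 70 mm across, 22 mm high, on the bench beyond the left end of the box; origin at the centre of its underside
- flask: bystander, loose, to be left alone: a white plastic bottle, 68 mm across, 170 mm high, standing; origin at the centre of its underside
- spray_can: bystander, loose, to be left alone: a plain metal can, 58 mm across, 160 mm high, standing; origin at the centre of its underside
- fan_unit: bystander, loose, to be left alone: a loose laptop fan in a flat square housing, 75 x 75 mm, 12 mm high; origin at the centre of its underside

How it is judged (in metres and radians):
On the way, in this order (a step that is already met when the one before it is completed fails the run):
1. key_1 is tapped with the fingers (contact force between the fingers and key_1 above 0.3 N), for 0.01 s.
2. key_2 is tapped with the fingers (contact force between the fingers and key_2 above 0.3 N), for 0.01 s.
3. key_3 is tapped with the fingers (contact force between the fingers and key_3 above 0.3 N), for 0.01 s.
4. key_4 is tapped with the fingers (contact force between the fingers and key_4 above 0.3 N), for 0.01 s.
5. the latched key has let go: all four keys are up (z of each of key_1, key_2, key_3, key_4 in the frame of switch_box above 0.0665 m), for 0.1 s.
At the end, for the whole second after the job is handed in: All four keys are fully up, each within 1.5 mm of the up level, and stay there (all of step 5); the robot touches nothing.
It fails at once if a key that was not latched is pressed in (more than 7.5 mm below the up level) ((not (z of key_1 in the frame of switch_box above 0.0605 m) and distance of key_1 from where it was at the start of the episode above 0.0065 m) or (not (z of key_2 in the frame of switch_box above 0.0605 m) and distance of key_2 from where it was at the start of the episode above 0.0065 m) or (not (z of key_3 in the frame of switch_box above 0.0605 m) and distance of key_3 from where it was at the start of the episode above 0.0065 m) or (not (z of key_4 in the frame of switch_box above 0.0605 m) and distance of key_4 from where it was at the start of the episode above 0.0065 m)).
It fails at once if a loose bystander is moved by more than 20 mm or lifted (distance of any of screwdriver, brush, bit_block, screw_dish, flask, spray_can, fan_unit from where it was at the start of the episode above 0.02 m).
It also fails if it takes over 48 s, if anything falls off the work surface, if the arm or the gripper's body presses on something with over 40 N, if the wrist force passes 120 N, or if a joint passes its speed limit or range.

## Working session

There is one attempt and no reset: what is moved stays moved. The work goes in short steps, Python scripts to look and compute and a tool call to move; the robot and the scene stay as the last step left them, time stands still between calls to the robot, and variables do not carry over. Pictures are saved under pics/ and viewed, and the job is handed in when it is done.

Besides the shell and the picture viewer there is one more tool, called after "Emit:" by a JSON object that holds its "fn" and its "kwargs". carry_out: Moves the arm, as the interface text tells. Shifts and turns lie within -1 to 1; 1 stands for 0.06 m of shift or 8 degrees of turn. Its arguments: {"type":"object","properties":{"xyz":{"type":"array"},"dr":{"type":"array"},"gripper":{"type":"number"}},"required":["xyz","dr"]}

```bash
ls; mkdir -p pics; python3 - <<'E'
from plant import *
import cv2,json
o=get_obs();print(o)
for n in ("scene","top","wrist"):
    c=capture(n);cv2.imwrite(f"pics/{n}0.png",c["image"]);print(n,c["fx"],c["fy"],c["cx"],c["cy"],c["D"],c["pose"])
E
```

```text
pics
{'time': 0.0, 'joint_positions': array([-1.40499940e+00,  3.42722453e-01,  1.52501594e+00,  2.48252631e-06,
        1.27540449e+00, -1.45983111e-01]), 'dq': array([-2.29939169e-04, -5.95290991e-04, -5.21264160e-05, -2.32742875e-04,
       -1.94399117e-03,  9.35645032e-04]), 'tau': array([ 9.81946368e-05, -4.31250644e+01, -2.44217134e+01,  7.17149349e-02,
        5.58192213e-02, -9.92399123e-05]), 'tool_pos': array([ 161.01324138, -499.30559259,  248.04545849]), 'tcp_rot': array([-3.14005926e+00, -2.27852668e-04,  3.11779138e-01]), 'contact_force': array([0.79066754, 0.51668963, 0.74747975]), 'moment': array([ 0.02326646,  0.0362208 , -0.08341504]), 'grip_width': 91.91270174097106}
scene 482.3175654178421 482.3175654178421 275.7130530706928 194.87003573934126 [-0.01518865  0.          0.          0.          0.        ] [[-4.87840597e-01 -4.87539061e-01  7.24097518e-01  1.41062821e+03]
 [ 8.72618547e-01 -2.94617574e-01  3.89534795e-01  5.12238793e+02]
 [ 2.34184260e-02  8.21891811e-01  5.69162040e-01  8.43744753e+02]
 [ 0.00000000e+00  0.00000000e+00  0.00000000e+00  1.00000000e+00]]
top 532.866507546811 532.866507546811 273.62807947474033 210.73295327942915 [-0.19950651  0.          0.          0.          0.        ] [[ 2.11938273e-02  9.81990629e-01 -1.87737121e-01  1.79220863e+02]
 [-9.99760442e-01  2.18432035e-02  1.39062001e-03  2.87800177e+00]
 [ 5.46635596e-03  1.87662675e-01  9.82218326e-01  1.45147511e+03]
 [ 0.00000000e+00  0.00000000e+00  0.00000000e+00  1.00000000e+00]]
wrist 308.97117471644975 308.97117471644975 281.0730154407567 211.3286038867069 [-0.04224649  0.          0.          0.          0.        ] [[ 3.07596621e-01  9.11264350e-01  2.73827689e-01  2.35124608e+02]
 [-9.51516846e-01  2.94552721e-01  8.86249784e-02 -4.75024982e+02]
 [ 1.04092468e-04 -2.87812403e-01  9.57686802e-01  3.85263553e+02]
 [ 0.00000000e+00  0.00000000e+00  0.00000000e+00  1.00000000e+00]]
```

View pics/top0.png

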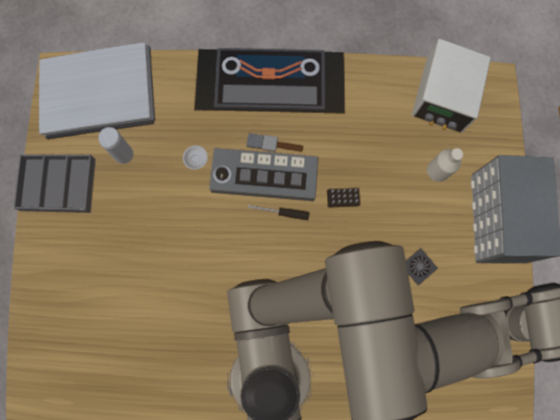

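View pics/scene0.png

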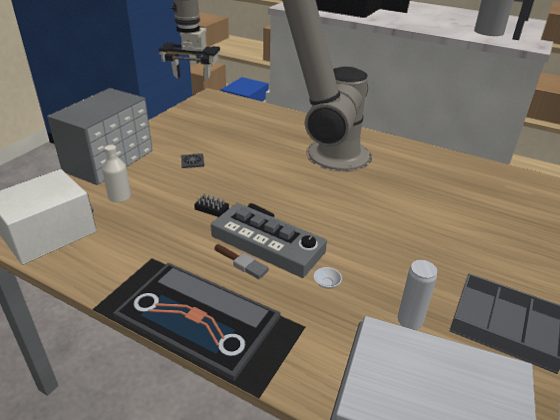

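View pics/wrist0.png

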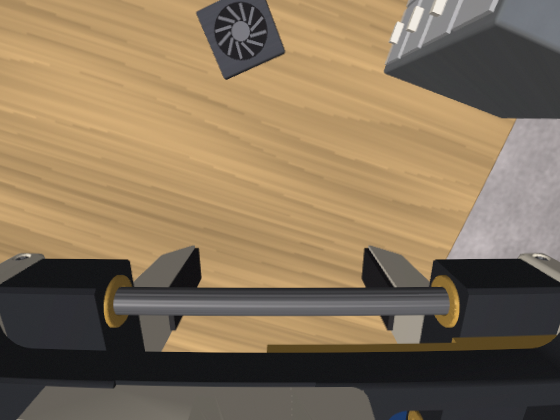

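The top view shows the box at about (211–318, 150–200), with the dial at (222,174) on its left end. The keys are at (245..299, 176..181), the screwdriver is in front, and the brush is behind. Next I'll measure it from the top and scene views.

```bash
cat > h.py <<'E'
import numpy as np, cv2
from plant import *
def K(c): return np.array([[c["fx"],0,c["cx"]],[0,c["fy"],c["cy"]],[0,0,1.]])
def ray(c,uv):
    p=cv2.undistortPoints(np.array(uv,float).reshape(-1,1,2),K(c),np.array(c["D"])).reshape(-1,2)
    P=np.array(c["pose"]); d=np.c_[p[:,0],-p[:,1],-np.ones(len(p))]@P[:3,:3].T
    return P[:3,3],d
def plane(c,uv,z):
    o,d=ray(c,uv); return o+d*((z-o[2])/d[:,2])[:,None]
def proj(c,X):
    P=np.array(c["pose"]);q=(np.atleast_2d(X)-P[:3,3])@P[:3,:3];q=q*[1,-1,-1]
    return cv2.projectPoints(q,np.zeros(3),np.zeros(3),K(c),np.array(c["D"]))[0].reshape(-1,2)
def tri(c1,u1,c2,u2):
    o1,d1=ray(c1,u1);o2,d2=ray(c2,u2);out=[]
    for a,b in zip(d1,d2):
        A=np.c_[a,-b];s=np.linalg.lstsq(A,o2-o1,rcond=None)[0]
        p,q=o1+a*s[0],o2+b*s[1];out.append(np.r_[(p+q)/2,np.linalg.norm(p-q)])
    return np.array(out)
E
python3 - <<'E'
import cv2
a=cv2.imread("pics/top0.png")[120:230,180:380];cv2.imwrite("pics/topz.png",cv2.resize(a,None,fx=4,fy=4,interpolation=cv2.INTER_CUBIC))
a=cv2.imread("pics/scene0.png")[180:310,180:370];cv2.imwrite("pics/scz.png",cv2.resize(a,None,fx=4,fy=4,interpolation=cv2.INTER_CUBIC))
E
```

```text
(no output)
```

View pics/topz.png

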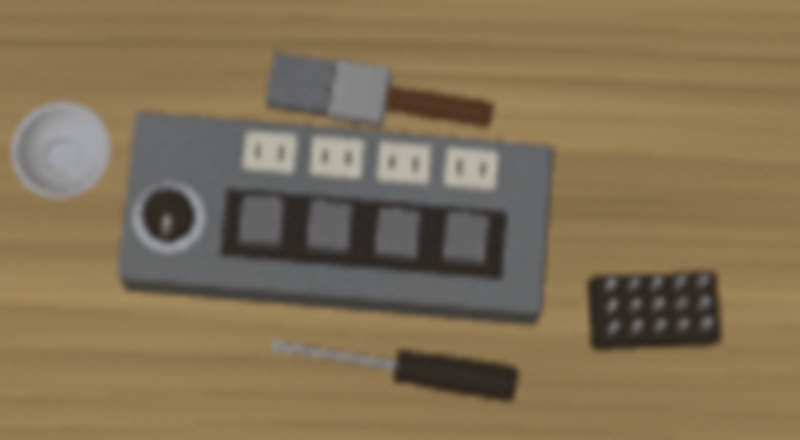

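View pics/scz.png

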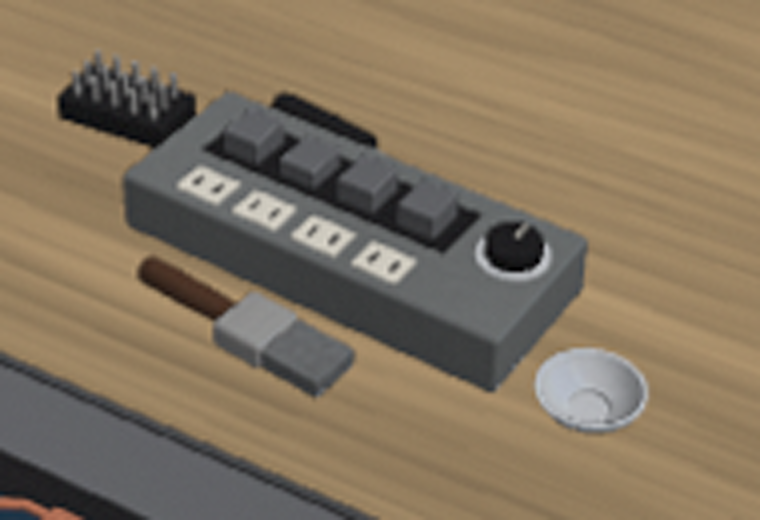

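```bash
python3 - <<'E'
from h import *
t=capture("top");s=capture("scene")
f=lambda L,o:np.array(L)/4-.375+o
kt=f([(262,219),(330,225),(398,231),(466,237)],(180,120))
ks=f([(430,203),(370,177),(312,156),(253,132)],(180,180))
print(tri(t,kt,s,ks).round(1));P=plane(t,kt,68);print(P.round(1))
ct=f([(137,113),(552,145),(538,312),(122,280)],(180,120));C=plane(t,ct,50);print(C.round(1),C.mean(0))
cs=f([(494,360),(125,184)],(180,180));print(tri(t,ct[:2],s,cs).round(1))
print(P[0]-P[3],np.arctan2(*(P[0]-P[3])[[0,1]]), np.arctan2((C[0]-C[1])[0],(C[0]-C[1])[1]))
o=get_obs();print(o['time'])
E
```

```text
[[542.2  80.5  62.7   1.6]
 [539.   34.4  63.2   1.3]
 [536.4 -11.3  60.8   1.3]
 [533.8 -58.1  60.8   0.8]]
[[541.2  79.4  68. ]
 [538.   33.7  68. ]
 [534.9 -11.9  68. ]
 [531.8 -57.5  68. ]]
[[ 619.6  169.1   50. ]
 [ 602.9 -116.5   50. ]
 [ 485.5 -107.5   50. ]
 [ 501.4  173.9   50. ]] [552.33227553  29.74535068  50.        ]
[[ 624.3  170.5   35.4    0.7]
 [ 604.9 -116.1   41.1    2.6]]
[  9.37631418 136.89458295   0.        ] 0.06838614645183579 0.05822153939689768
0.25
```

Emit:
{"fn": "carry_out", "kwargs": {"xyz": [[0, 0, 0], [0, 0, 0], [0, 0, 0], [0.475, -0.88, 0], [0.475, -0.88, 0], [0.475, -0.88, 0], [0.475, -0.88, 0], [0.475, -0.88, 0]], "dr": [[0, 0, 0.9], [0, 0, 0.9], [0, 0, 0.9], [0, 0, 0], [0, 0, 0], [0, 0, 0], [0, 0, 0], [0, 0, 0]], "gripper": -1}}

```text
time: 1.25
tool_pos: [321.2, -243.9, 248.9]
tcp_rot: [3.141, -0.001, -0.066]
contact_force: [0.7, -0.9, 0.4]
grip_width: 16.4
```

Emit:
{"fn": "carry_out", "kwargs": {"xyz": [[0.475, -0.88, 0], [0.475, -0.88, 0], [0.475, -0.88, 0], [0.475, -0.88, 0], [0.475, -0.88, 0], [0, 0, 0], [0, 0, 0], [0, 0, 0]], "dr": [[0, 0, 0], [0, 0, 0], [0, 0, 0], [0, 0, 0], [0, 0, 0], [0, 0, 0], [0, 0, 0], [0, 0, 0]]}}

```text
time: 2.25
tool_pos: [479.4, 7.5, 248.7]
tcp_rot: [3.141, 0.0, -0.067]
contact_force: [0.7, 0.3, 0.7]
grip_width: 0.2
```

```bash
python3 - <<'E'
from h import *
import pickle
c=capture("wrist");cv2.imwrite("pics/w1.png",c["image"]);o=get_obs();print(o);pickle.dump(c,open("w1.pkl","wb"))
E
```

```text
{'time': 2.3, 'joint_positions': array([-1.44378239e-01,  2.58746363e-01,  1.64311819e+00, -2.86863019e-04,
        1.23971579e+00,  1.49377547e+00]), 'dq': array([-0.00167497, -0.00088661, -0.00308556,  0.00036327,  0.00010225,
        0.00027004]), 'tau': array([ 3.53983138e-01, -3.82597733e+01, -2.41449487e+01,  5.56234200e-02,
       -7.66422926e-02, -6.23590240e-03]), 'tool_pos': array([479.45078462,   7.41480506, 248.80324411]), 'tcp_rot': array([ 3.14132123e+00,  8.61489837e-06, -6.72641395e-02]), 'contact_force': array([ 0.36641991, -0.56173352,  0.803826  ]), 'moment': array([ 0.05459364,  0.00999312, -0.02536186]), 'grip_width': 0.32479408582251784}
```

View pics/w1.png

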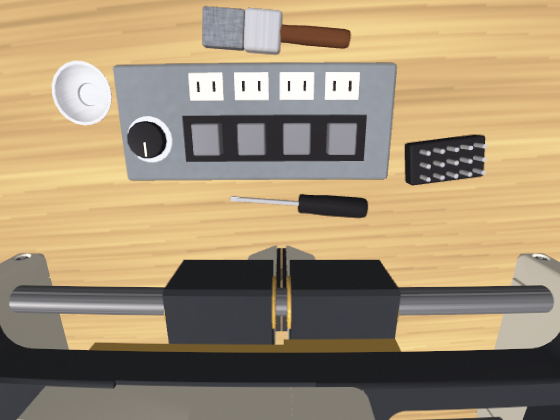

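The wrist view shows the four grey keys at about (206,139), (251,139), (296,139) and (341,139) in their dark slot. The dial is at (148,140), the screwdriver is below the box at row 205, and the closed fingertips are at (281,265).

```bash
cat >> h.py <<'E'
def keys(img,roi):
    # dark slot, then key caps as grey holes in it
    g=cv2.cvtColor(img,cv2.COLOR_BGR2GRAY); x0,y0,x1,y1=roi
    m=((g[y0:y1,x0:x1]>60)&(g[y0:y1,x0:x1]<200)).astype(np.uint8)
    dark=(1-m); cs,_=cv2.findContours(dark,cv2.RETR_CCOMP,cv2.CHAIN_APPROX_NONE)
    n,l,st,ce=cv2.connectedComponentsWithStats(m,connectivity=4)
    return [(ce[i]+[x0,y0],st[i]) for i in range(1,n) if st[i][4]>150]
E
python3 - <<'E'
from h import *
import pickle
c=pickle.load(open("w1.pkl","rb"));im=c["image"]
k=keys(im,(170,105,380,170))
for a in k: print(a[0].round(1),a[1])
g=cv2.cvtColor(im,cv2.COLOR_BGR2GRAY);print(g[139,180:370:3]);print(g[110:170:2,206]);print(g[110:170:2,296])
E
```

```text
[274.9 135.8] [   0    0  210   65 5490]
[206.7 138.9] [ 21  18  32  33 996]
[251.  138.9] [ 66  18  30  33 945]
[296.5 138.5] [113  18  28  32 895]
[341.  138.4] [156  18  31  32 971]
[151 153  47  47 117 159 158 157 156 155 154 153 152  83  62  45  44  46
  44  91 155 154 153 153 153 153 152 152 108  43  44  43  43  44  55 153
 153 153 153 152 152 153 152 127  44  44  43  43  44  94 151 153 154 153
 152 152 152 152 154  43  43  43 157 157]
[150 149 149  46  46  45  45 118 156 155 156 156 156 156 155 156 156 155
 155 155 155 154 143  48  47  46 152 154 153 153]
[156 156 118  44  45  44  51 144 154 153 153 153 153 153 152 153 152 152
 152 152 151 151 122  44  42  60 156 155 154 155]
```

```bash
sed -i 's/>60)&/>135)\&/' h.py; python3 - <<'E'
from h import *
import pickle
c=pickle.load(open("w1.pkl","rb"));im=c["image"]
k=[a for a in keys(im,(170,105,380,170)) if a[1][4]<2000]
uv=np.array([a[0] for a in k])+0
for a in k: print(a[0].round(1),a[1])
P=plane(c,uv,68);print(P.round(1));d=P[0]-P[3];print(np.hypot(*d[:2]),np.arctan2(d[0],d[1]))
d=proj(capture("top"),P);print(d.round(1))
s=proj(capture("scene"),P);print((s-180)*4)
print(tri(c,uv,capture("top"),np.array([(262,219),(330,225),(398,231),(466,237)])/4-.375+(180,120)).round(1))
E
```

```text
[296.  138.5] [114  19  26  30 752]
[341.9 138.6] [159  19  27  31 778]
[204.9 139.5] [ 21  20  28  30 760]
[250.6 139. ] [ 68  20  26  30 752]
[[537.1 -11.3  68. ]
 [534.  -57.4  68. ]
 [542.4  80.4  68. ]
 [539.6  34.3  68. ]]
45.708087230929195 -3.087369226705127
[[278.9 176.6]
 [296.1 178.1]
 [244.8 173.9]
 [261.9 175.3]]
[[309.03745156 146.17989237]
 [252.64885749 122.39404101]
 [427.34709075 195.05511544]
 [367.09128155 169.99354121]]
[[ 5.303e+02  3.360e+01  1.589e+02  8.550e+01]
 [ 5.242e+02 -2.000e-01  2.020e+02  7.410e+01]
 [ 5.252e+02  1.770e+01  2.034e+02  7.460e+01]
 [ 5.268e+02 -1.430e+01  1.610e+02  8.640e+01]]
```

Emit:
{"fn": "carry_out", "kwargs": {"xyz": [[0.32, -0.43, 0.66], [0.32, -0.43, 0.66], [0.32, -0.43, 0.66], [0, 0, 0], [0, 0, 0]], "dr": [[0, 0, 0], [0, 0, 0], [0, 0, 0], [0, 0, 0], [0, 0, 0]]}}

```text
time: 3.08
tool_pos: [542.5, 81.5, 130.6]
tcp_rot: [3.141, -0.001, -0.065]
contact_force: [0.7, 0.3, 1.0]
grip_width: 0.6
```

```bash
python3 - <<'E'
from h import *
import pickle
c=capture("wrist");cv2.imwrite("pics/w2.png",c["image"]);o=get_obs();print(o["tool_pos"],o["contact_force"]);pickle.dump(c,open("w2.pkl","wb"))
P=np.array([(542.4,80.4,68),(539.6,34.3,68),(537.1,-11.3,68),(534,-57.4,68)]);print(proj(c,P))
E
```

```text
[542.70267982  81.28135502 131.27348991] [-1.19779351 -0.09139526 -0.0428106 ]
[[282.90918367 236.07648653]
 [349.52495211 235.74137918]
 [414.63793096 234.9563245 ]
 [478.81561125 234.83830084]]
```

View pics/w2.png

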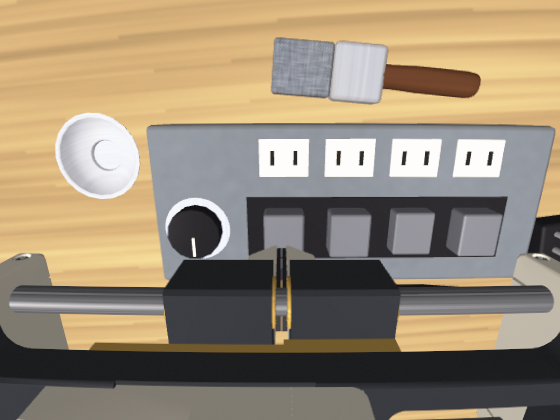

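```bash
python3 - <<'E'
from h import *
import pickle
a=pickle.load(open("w1.pkl","rb"));b=pickle.load(open("w2.pkl","rb"))
g=cv2.cvtColor(b["image"],cv2.COLOR_BGR2GRAY)
print(g[225,320:505:2]);print(g[200:262:2,350]);print(g[200:262:2,412]);print(g[200:262:2,478])
cv2.imwrite("pics/w2z.png",cv2.resize(b["image"][190:270,240:520],None,fx=2.8,fy=2.8,interpolation=cv2.INTER_CUBIC))
E
```

```text
[ 41  42  42  57  99 109 148 148 148 149 149 149 149 149 149 149 149 150
 150 150 150 150 151 151 151  96  42  43  42  43  44  42  44  43  56  98
  99 101 162 152 152 151 151 152 151 151 151 152 152 152 152 152 151 151
 152 152 145  43  46  45  46  45  45  45  48  97  98  99  99  99 100 134
 176 154 153 153 153 153 153 153 152 152 152 152 151 152 151 150 150 152
 103 140 156]
[ 42  43  43  43  66  65  66  81 130 150 150 150 149 149 149 148 149 148
 150 149 150 149 148 148 147 148 148 148 124 133  30]
[ 44  43  44  44  66  67  79 130 152 152 152 152 152 151 151 152 151 151
 152 151 151 151 151 151 151 151 149  80  43 141 150]
[ 45  46  45  46  67  67  66  95 140 154 153 153 153 152 152 152 152 152
 152 152 152 152 151 151 151 152 151 151  50 154 154]
```

View pics/w2z.png

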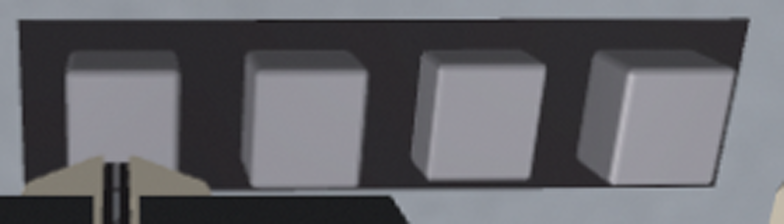

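```bash
python3 - <<'E'
from h import *
import pickle
a=pickle.load(open("w1.pkl","rb"));b=pickle.load(open("w2.pkl","rb"))
ua=[(250.6,139),(296,138.5),(341.9,138.6)]
ub=[(351,236),(413.5,234),(481,235.5)]
print(tri(a,ua,b,ub).round(1))
E
```

```text
[[ 5.399e+02  3.390e+01  6.990e+01  6.000e-01]
 [ 5.369e+02 -1.140e+01  6.580e+01  0.000e+00]
 [ 5.344e+02 -5.710e+01  7.070e+01  4.000e-01]]
```

Two-view heights (mm): key_2 69.9, key_3 65.8, key_4 70.7, so key_3 already looks about 4 mm low. I'll feel all four anyway, starting with key_1.

Emit:
{"fn": "carry_out", "kwargs": {"xyz": [[0, 0.02, 0.6], [0, 0, 0], [0, 0, 0.05], [0, 0, 0], [0, 0, 0]], "dr": [[0, 0, 0], [0, 0, 0], [0, 0, 0], [0, 0, 0], [0, 0, 0]]}}

```text
time: 3.75
tool_pos: [542.8, 80.9, 91.8]
tcp_rot: [-3.142, -0.002, -0.065]
contact_force: [0.3, -0.3, 0.2]
grip_width: 0.5
```

Emit:
{"fn": "carry_out", "kwargs": {"xyz": [[0, 0, 0.03], [0, 0, 0]], "dr": [[0, 0, 0], [0, 0, 0]]}}

```text
time: 4.0
tool_pos: [542.7, 80.9, 89.4]
tcp_rot: [3.142, -0.001, -0.065]
contact_force: [1.6, 0.6, 1.9]
grip_width: 0.3
```

Emit:
{"fn": "carry_out", "kwargs": {"xyz": [[0, 0, 0.02], [0, 0, 0]], "dr": [[0, 0, 0], [0, 0, 0]]}}

```text
time: 4.25
tool_pos: [542.7, 80.9, 88.0]
tcp_rot: [-3.142, -0.001, -0.065]
contact_force: [1.1, -0.3, 1.5]
grip_width: 0.4
```

```bash
python3 - <<'E'
from h import *
for i in range(5):
    c=capture("scene");o=get_obs();print(o["time"],o["tool_pos"].round(2),o["contact_force"].round(2))
cv2.imwrite("pics/s1.png",cv2.resize(c["image"][170:310,180:370],None,fx=4,fy=4,interpolation=cv2.INTER_CUBIC))
E
```

```text
4.3 [542.69  80.92  88.06] [2.12 0.26 3.06]
4.35 [542.72  80.92  88.09] [2.13 0.3  2.26]
4.4 [542.69  80.91  88.08] [1.62 0.85 2.18]
4.45 [542.68  80.93  88.06] [ 1.56 -0.34  2.71]
4.5 [542.65  80.92  88.05] [ 1.85 -0.54  2.61]
```

View pics/s1.png

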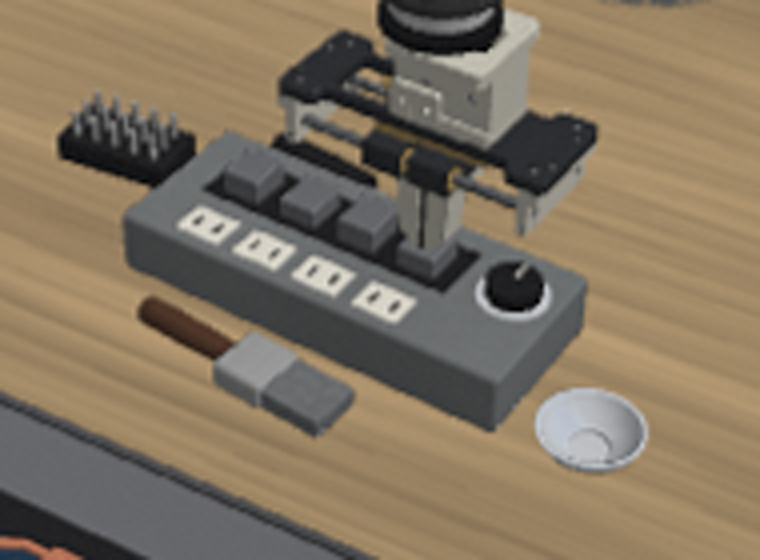

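The picture shows the closed fingertips on key_1 only, at about (428,250). Force is about 2.6 N with 2 mm of travel, so key_1 is at the up level. On to key_2.

Emit:
{"fn": "carry_out", "kwargs": {"xyz": [[0, 0, -0.2], [0, 0, 0], [0, 0.77, 0], [0, 0, 0], [0, 0, 0.16], [0, 0, 0], [0, 0, 0.04], [0, 0, 0]], "dr": [[0, 0, 0], [0, 0, 0], [0, 0, 0], [0, 0, 0], [0, 0, 0], [0, 0, 0], [0, 0, 0], [0, 0, 0]]}}

```text
time: 5.5
tool_pos: [539.0, 35.4, 87.8]
tcp_rot: [-3.141, 0.001, -0.065]
contact_force: [-1.2, 1.7, 2.3]
grip_width: 0.4
```

```bash
cat > f.py <<'E'
from h import *
F=[];
for i in range(6):
    c=capture("scene");o=get_obs();F.append(np.r_[o["tool_pos"],o["contact_force"]])
print(o["time"],np.mean(F,0).round(2))
E
python3 f.py
```

```text
5.8 [539.17  35.21  87.97  -1.55   1.65   2.43]
```

Emit:
{"fn": "carry_out", "kwargs": {"xyz": [[0, 0, -0.2], [0, 0, 0], [0.015, 0.775, 0], [0, 0, 0], [0, 0, 0.16], [0, 0, 0], [0, 0, 0.04], [0, 0, 0]], "dr": [[0, 0, 0], [0, 0, 0], [0, 0, 0], [0, 0, 0], [0, 0, 0], [0, 0, 0], [0, 0, 0], [0, 0, 0]]}}

```text
time: 6.8
tool_pos: [537.1, -11.2, 87.7]
tcp_rot: [3.142, 0.0, -0.064]
contact_force: [-0.2, -0.2, -0.5]
grip_width: 0.4
```

```bash
python3 f.py
```

```text
7.1 [ 5.3724e+02 -1.1520e+01  8.7970e+01  1.9000e-01  7.0000e-02  2.5000e-01]
```

At the same depth key_3 gives no contact (0.25 N, which is noise), so it sits lower. I'll go on down gently to touch it.

Emit:
{"fn": "carry_out", "kwargs": {"xyz": [[0, 0, 0.025], [0, 0, 0], [0, 0, 0.02], [0, 0, 0]], "dr": [[0, 0, 0], [0, 0, 0], [0, 0, 0], [0, 0, 0]]}}

```text
time: 7.6
tool_pos: [537.2, -11.7, 85.3]
tcp_rot: [3.141, -0.0, -0.065]
contact_force: [-0.8, -0.4, 2.9]
grip_width: 0.4
```

```bash
python3 f.py
```

```text
7.9 [ 5.3719e+02 -1.1710e+01  8.5310e+01 -7.9000e-01 -2.7000e-01  2.5200e+00]
```

Emit:
{"fn": "carry_out", "kwargs": {"xyz": [[0, 0, -0.245], [0, 0, 0], [0, 0.765, 0], [0, 0, 0], [0, 0, 0.16], [0, 0, 0], [0, 0, 0.04], [0, 0, 0]], "dr": [[0, 0, 0], [0, 0, 0], [0, 0, 0], [0, 0, 0], [0, 0, 0], [0, 0, 0], [0, 0, 0], [0, 0, 0]]}}

```text
time: 8.9
tool_pos: [534.0, -56.8, 87.8]
tcp_rot: [-3.141, 0.001, -0.065]
contact_force: [-0.2, 0.6, 1.7]
grip_width: 0.8
```

```bash
python3 f.py
```

```text
9.2 [534.11 -57.06  87.97  -0.94   1.63   2.49]
```

Key_4 is up too (2.5 N at the same depth). Key_3 is the latched one, so I'll go back and press it.

Emit:
{"fn": "carry_out", "kwargs": {"xyz": [[0, 0, -0.2], [0, 0, 0], [0, -0.765, 0], [0, 0, 0], [0, 0, 0.2], [0, 0, 0.05], [0, 0, 0.05], [0, 0, 0]], "dr": [[0, 0, 0], [0, 0, 0], [0, 0, 0], [0, 0, 0], [0, 0, 0], [0, 0, 0], [0, 0, 0], [0, 0, 0]]}}

```text
time: 10.2
tool_pos: [536.8, -12.2, 81.9]
tcp_rot: [3.141, 0.001, -0.066]
contact_force: [-2.5, -0.0, 5.0]
grip_width: -0.1
```

```bash
python3 f.py
```

```text
10.5 [ 5.3685e+02 -1.2230e+01  8.2080e+01 -2.3900e+00  1.3000e-01  5.4300e+00]
```

Emit:
{"fn": "carry_out", "kwargs": {"xyz": [[0, 0, 0.01], [0, 0, 0], [0, 0, -0.11], [0, 0, 0]], "dr": [[0, 0, 0], [0, 0, 0], [0, 0, 0], [0, 0, 0]]}}

```text
time: 11.0
tool_pos: [537.4, -12.1, 88.4]
tcp_rot: [3.141, -0.001, -0.065]
contact_force: [-0.2, -1.1, 2.5]
grip_width: 0.3
```

```bash
python3 f.py
```

```text
11.3 [ 5.3746e+02 -1.2020e+01  8.8000e+01 -4.0000e-01 -1.9800e+00  2.5400e+00]
```

The key has followed the finger up: 2.5 N at the depth where there was nothing before, the same as the others. Now I'll retreat and check.

Emit:
{"fn": "carry_out", "kwargs": {"xyz": [[0, 0, -0.3], [0, 0, -0.8], [-0.3, 0, -0.8], [-0.7, 0, -0.8], [0, 0, 0], [0, 0, 0], [0, 0, 0]], "dr": [[0, 0, 0], [0, 0, 0], [0, 0, 0], [0, 0, 0], [0, 0, 0], [0, 0, 0], [0, 0, 0]]}}

```text
time: 12.18
tool_pos: [478.1, -7.7, 247.4]
tcp_rot: [-3.141, 0.003, -0.065]
contact_force: [0.0, 0.0, 0.0]
grip_width: 0.6
```

```bash
python3 - <<'E'
from h import *
c=capture("wrist");o=get_obs();print(o["time"],o["tool_pos"],o["contact_force"]);cv2.imwrite("pics/w3.png",c["image"])
g=capture("scene");cv2.imwrite("pics/s3.png",cv2.resize(g["image"][170:310,180:370],None,fx=4,fy=4,interpolation=cv2.INTER_CUBIC))
k=[a for a in keys(c["image"],(150,80,460,200)) if 300<a[1][4]<1500]
for a in k: print(a[0].round(1),a[1])
E
```

```text
12.225 [478.15002476  -7.73597339 247.43575684] [ 0.75214066 -0.1247136  -0.43053564]
[189.6 138.6] [ 27  44  27  31 760]
[235.4 138.4] [ 72  44  27  30 770]
[281.5 138.5] [119  44  26  30 779]
[327.3 138.4] [165  44  26  30 769]
```

View pics/w3.png

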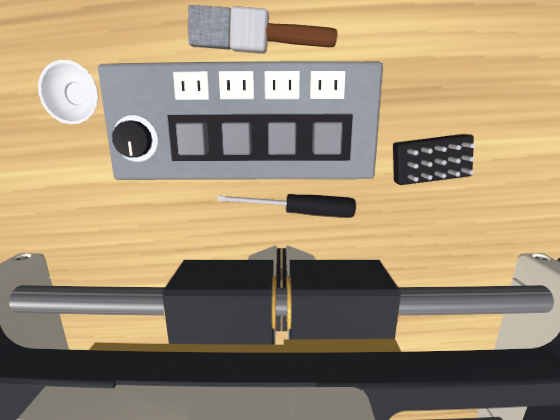

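View pics/s3.png

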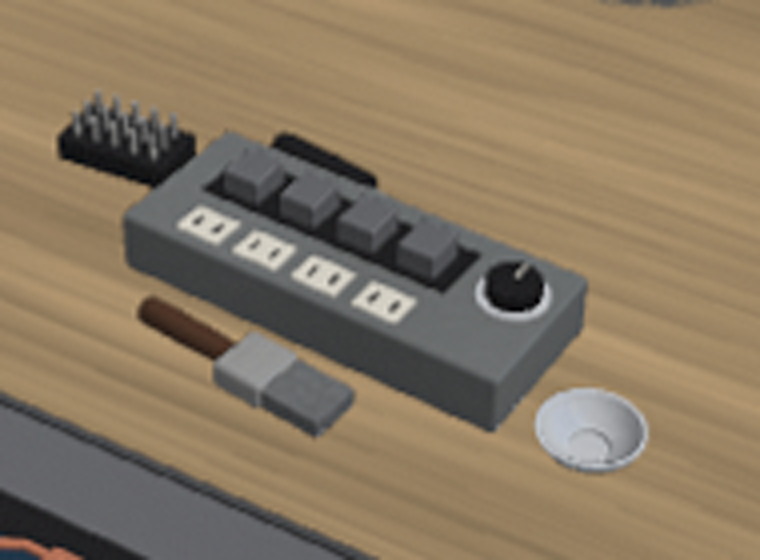

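```bash
python3 - <<'E'
from h import *
c=capture("scene")["image"];a=cv2.imread("pics/scene0.png")
d=cv2.absdiff(a,c).max(2)[195:250,225:305]
ys,xs=np.where(d>12);print(len(xs),xs.min()+225,xs.max()+225,ys.min()+195,ys.max()+195)
z=np.hstack([cv2.resize(i[190:250,225:305],None,fx=5,fy=5,interpolation=cv2.INTER_CUBIC) for i in (a,c)]);cv2.imwrite("pics/cmp.png",z)
E
```

```text
33 250 264 214 223
```

View pics/cmp.png

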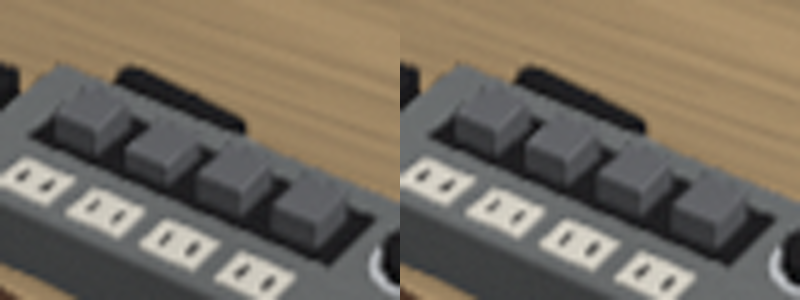

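The only change between the start image (left) and now (right) is at key_3 (pixels 250–264, 214–223). It was lower than the rest and is now level. Handing in.

```bash
python3 -c "
from plant import *
print(close_job())"
```

```text
the job is handed in; nothing more can be done
None
```

Key_3 was the latched key. It is now released and level with the other three, and I handed the job in at about 12 s; no verdict came back.

- **Taps:** I tapped all four with the closed fingertips, in order from the dial. Keys 1, 2 and 4 each pushed back with about 2.5 N at 2 mm of travel. At that same height key_3 gave no contact, and it was first felt at 2.7 mm lower. The two-view camera heights agreed: key_3 at 65.8 mm, key_2 at 69.9 mm and key_4 at 70.7 mm. Key_1 was hidden behind the fingers, so it has no camera height.
- **Camera disagreement:** an early estimate from the top and scene views put the keys at 61–63 mm and did not separate them clearly. I relied on the wrist-camera views and the taps instead.
- **Press:** I pressed key_3 to a commanded depth of about 8.5 mm; at 7.9 mm the force was 5.4 N. On the way back up it gave 2.5 N at the tapping height, the same as the others.
- **Last checks:** comparing the box's key area in the first and last scene pictures, only key_3 had changed. The things next to the box looked undisturbed in the last pictures, and I did not compare the rest of the bench. The arm was clear of the box with no contact force beyond noise.

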